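Pop the staple carton out of its spring dispenser and trap it with the other finger

TASK

Press the red release button of the blue sloping dispenser right down with one finger, with the other finger already waiting in the chute, so that the staple carton pops out past its catch by one to four centimetres and is stopped there by that other finger before it slides away. Do not pinch or lift the carton, and leave the things lying around alone. Finish while holding: one finger still keeps the button down and the other still stops the carton in the chute.

Things in the scene. Friction and masses are not known exactly. Their poses are not given: they have to be found in the camera images.
- dispenser: Fixed blue bench dispenser, about 102 mm high. Origin on the bench under its chute; the base plate spans x -100 to 112, y -80 to 36 mm. +x points uphill along the chute, +y away from the button's side, +z up. The slick steel chute is centred on y = 0, slopes down to -x at 18 degrees and is 54 mm wide inside. Its side walls stand 8 mm over its floor downhill of the brass catch, 22 mm uphill of it.
- chute_end (a point): Middle of the chute's open lower end, on its floor, 88 mm down the slope from the carton's front at rest. A carton that nobody stops slides off here within about half a second of release.
- plunger (a point): Middle of the front of the spring plunger behind the carton. It drives the carton downhill with 3.3 N at first, 1.8 N after 25 mm, where the plunger stops and the carton slides on by its weight.
- chute_spot (a point): Point on the chute's floor, on its centre line, 42 mm down the slope from the carton's front at rest, 22 mm above the bench. It lies beside the button: 55 mm from the button's centre in the dispenser's +y direction. A fingertip standing over it, lower than the carton's top, stops the carton.
- button_top (a point): Centre of the top of the red button, moving with it: a level pad 30 mm along the dispenser's x, 36 mm along its y, beside the chute; 46 mm above the bench when up, 34 mm when fully down (then 12 mm higher than the chute floor at chute_spot). The black housing round it, 42 x 44 mm, is 27 mm high.
- button (a joint): Travel of the red button in m: 0 up, 0.012 fully down. It springs back when let go: 2.5 N to start it, 4.5 N fully down. A brass catch, standing 7 mm above the chute floor in front of the carton, sinks with it and frees the carton after about 7 mm; it comes up under the carton if the button is let go.
- carton_center (a point): Centre of the loose staple carton (orange-red and white printed cardboard box, 50 mm wide across the chute, 85 mm long along it, 32 mm thick, about 0.22 kg). It lies in the chute, its underside on the floor. Its +y axis points uphill.
- carton_front (a point): Centre of the carton's downhill end face, half-way up its 32 mm thickness. The face is square to the slope, so its top edge leads: an upright finger meets that edge, 10 mm nearer than the bottom edge.
- clamp: Bystander: black spring clamp lying on the bench, 71 x 131 x 24 mm, origin at its underside.
- screwdriver: Bystander: red-handled screwdriver lying on the bench, 27 x 195 x 23 mm, origin at its underside.
- marker: Bystander: green and white marker pen lying on the bench, 17 x 135 x 16 mm, origin at its underside.
- tape_measure: Bystander: yellow and black tape measure on the bench, 66 x 82 x 34 mm, origin at its underside.
Things that resemble listed ones, but are neither listed nor needed, are in the scene too. Leave any turquoise look-alike of the part that bears carton_center alone.

How it is judged:
By the outcome, as a careful person would: the job done as asked, in the order asked, and still so for the second after the job is handed in, while the arm keeps its last pose, push and grip.
It also fails if it takes over 32 s, if anything falls off the work surface, if the arm or the gripper's body presses on something with over 40 N, if the wrist force passes 120 N, or if a joint passes its speed limit or range.

ROBOT

A 6-joint arm with a two-finger parallel gripper is mounted at the origin on a cart in front of the work surface, level with it; the furniture and walls round the work are solid. World frame = base frame: x ahead of the robot, y to its left, z up, the work surface at z = 0. Lengths are in m, angles in rad, forces in N, time in s.
With the tool pointing down it reaches from about 0.325 to 0.775 m from the base axis. Payload 5.5 kg.
Tool frame: the origin (TCP) lies at the very end of the fingers, on their centre line; the grasp point (between the pads) lies 19 mm behind it; z points along the fingers, y is the line along which they close (so a half turn about z gives the same grasp; the last joint's range is limited). The gripper opens to 85 mm and grips with 20 to 120 N. Pads are 22 mm wide; open, the fingers measure 114 mm over their backs; the gripper's body (76 mm by 85 mm) begins 54 mm behind the grasp point. The pads swing forward as they close: fully open they stand 13 mm farther back than shut.
Start: joints at [1.288, 0.091, 1.231, -0, 1.82, -0.057], TCP at [0.134, 0.585, 0.231] pointing down, gripper open.
Joint ranges: [-2.87, 2.87], [-0.86, 2.18], [0.17, 2.46], [-1.51, 4.65], [0.06, 2.69], [-2.65, 2.65]. Speed limits (rad/s): [2.57, 2.57, 3.01, 3.14, 3.14, 3.14].

INTERFACE

Orientations are given as a unit quaternion [w, x, y, z].
In Python, from station import r gives the robot as it stands. Calls block until the motion is done:
- r.goto(position, orientation): joint-space move of the TCP to a pose.
- r.servo_line(position, frame=None, v=0.15, contact_N=None): straight line of the TCP; frame=None keeps the orientation; v is the mean speed in m/s. With contact_N (N) it stops when the force on the tool has changed by that much, and returns True; else False.
- r.movej(angles): joint-space move.
- r.grip(opening, grip_force=None): finger opening in m; grip_force is the grip in N (None keeps the last); returns when the fingers have stopped.
- r.dwell(seconds).
- r.solve_ik(position, orientation): joint angles nearest the present ones, or None.
- r.state(): the state.
- r.camera(name): name is "side" or "top"; returns the picture (384x512x3 uint8, red, green, blue); there is no depth.
- r.camera_params(name): a dict with "fx", "fy", "cx", "cy" (pixels), "R" (3x3) and "t" (3): a world point X has camera coordinates R X + t. Camera axes: x right, y down, z forward; pixel columns grow to the right and rows downward; lengths in m; the calibration is good to about 2 mm. A picture is of the moment at which its call begins. camera_params takes no time and is no camera call.
A pose or a line that the arm cannot do raises r.PlanningError and nothing moves.
- r.hand_in(): hands the job in; it is judged then, once.
The state is a dict: "t": time; "qpos": joint angles; "qd": joint speeds; "joint_efforts": joint torques, N m; "ee_pos": TCP position; "eef_rot": TCP orientation; "ft_force": force on the tool from outside, world axes, zero at the start; "torque": the same for the moment, N m; "width": finger opening in m; "grip_force": force on a finger pad.
Only numpy, scipy, OpenCV 4.12 (cv2) and the standard library are available. Lean on these libraries where they do the work, as an engineer would, in place of code of your own. Each camera call takes 0.05 s, during which the arm holds its last target. There are 200 camera calls.

## Working session

There is one attempt and no reset: what is moved stays moved. The work goes in short steps, each a Python script; the robot and the scene stay as the last script left them, time stands still between calls to the robot, and variables do not carry over. Pictures are saved under pics/ and viewed, at most 13 in all, crops included, and the job is handed in when it is done.

```bash
mkdir -p pics; python3 - <<'E'
from station import r
import cv2
for n in("top","side"):
    im=r.camera(n); cv2.imwrite(f"pics/{n}0.png",im[:,:,::-1]); 
    print(n,r.camera_params(n))
s=r.state();print(s)
E
```

```text
top {'fx': 362.81541732562397, 'fy': 362.81541732562397, 'cx': 254.07143860247862, 'cy': 195.0838978479381, 'R': array([[-0.12321512, -0.99234449,  0.00839391],
       [-0.93262582,  0.11290109, -0.34272792],
       [ 0.33915648, -0.05005764, -0.93939721]]), 't': array([-0.13309668,  0.42249428,  1.02824988])}
side {'fx': 475.321489752091, 'fy': 475.321489752091, 'cx': 254.9657219821586, 'cy': 195.03214390451998, 'R': array([[ 0.10547045, -0.99429808,  0.01572601],
       [-0.70889085, -0.08626749, -0.70002263],
       [ 0.69738781,  0.06268367, -0.71394748]]), 't': array([-0.24519515,  0.35671903,  0.9793089 ])}
{'t': 0.1, 'qpos': array([ 1.28828076e+00,  9.17657596e-02,  1.23178521e+00, -1.21241603e-05,
        1.81978275e+00, -5.66575105e-02]), 'qd': array([-0.00194164, -0.00061451, -0.00157117,  0.00150805, -0.00097054,
       -0.00135869]), 'joint_efforts': array([ 2.82221845e-03, -4.60219359e+01, -4.19217968e+01, -4.71373733e-05,
        1.06130165e-02,  5.54213307e-05]), 'ee_pos': array([0.13427548, 0.58452142, 0.23026345]), 'eef_rot': array([-1.41132042e-04,  1.12690587e-01,  9.93629747e-01, -8.59037388e-04]), 'ft_force': array([ 0.26191906, -0.38526232,  0.0577394 ]), 'torque': array([-0.00771002, -0.00310155, -0.02890413]), 'grip_force': 0.0, 'width': 0.0851639881497095}
```

View pics/top0.png

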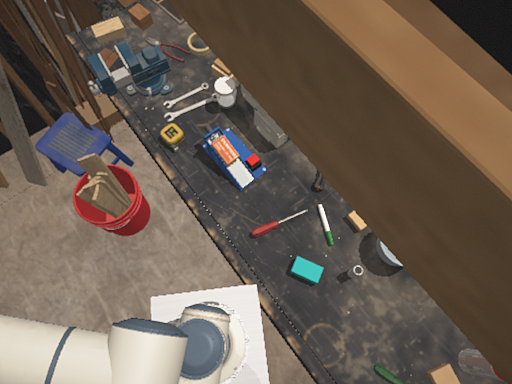

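View pics/side0.png

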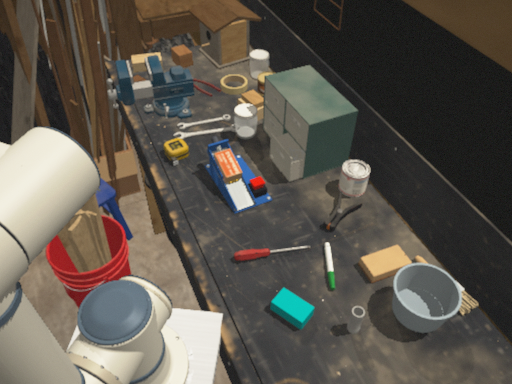

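The dispenser is at top (235,158) / side (238,180), with the orange/white carton in its chute. The look-alike is the turquoise box at top (307,270) / side (292,308). The red candidates are the button at top (253,160), the screwdriver at (265,229) and the bucket at (112,200), so the button is the one on the blue dispenser. Next I'll check this choice in close crops.

```bash
python3 - <<'E'
import cv2,numpy as np
a=cv2.imread("pics/top0.png")[120:195,195:275]; b=cv2.imread("pics/side0.png")[130:215,195:280]
cv2.imwrite("pics/c0.png",cv2.resize(a,None,fx=7.5,fy=7.5,interpolation=cv2.INTER_CUBIC))
cv2.imwrite("pics/c1.png",cv2.resize(b,None,fx=7,fy=7,interpolation=cv2.INTER_CUBIC))
E
```

```text
(no output)
```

View pics/c0.png

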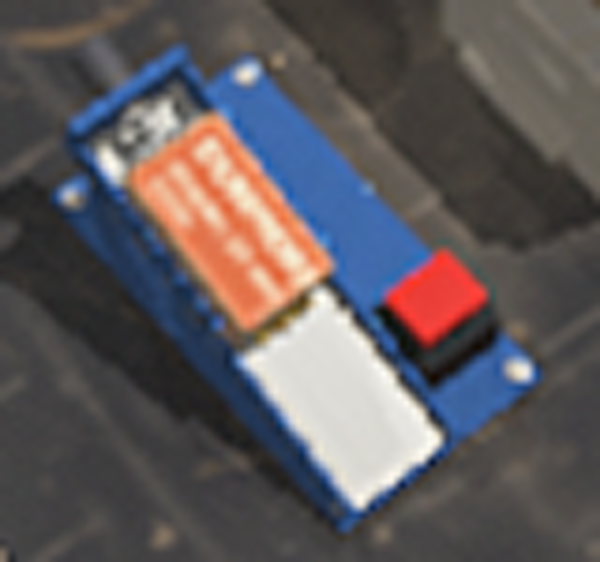

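View pics/c1.png

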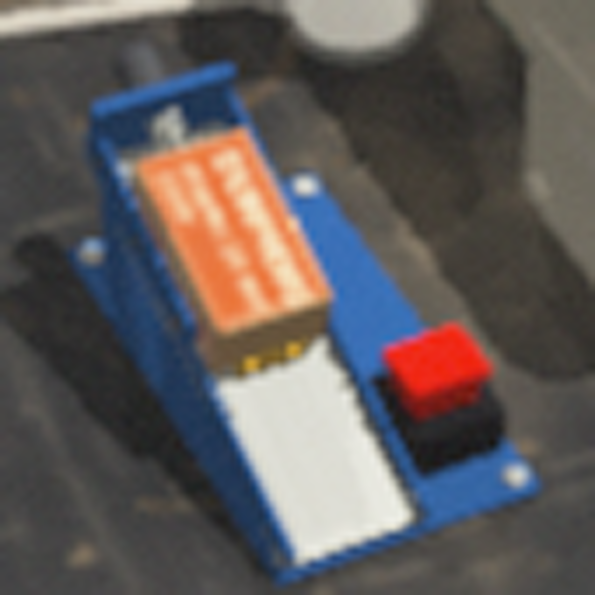

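The crops confirm the choice: the orange carton sits in the dispenser, the red button is at top (253,159) / side (257.5,181), and the chute runs downhill towards the lower right. Next I'll fit the pose.

```bash
cat > fit.py <<'E'
import numpy as np
from scipy.optimize import least_squares
from station import r
s18,c18=np.sin(np.pi/10),np.cos(np.pi/10)
def pts(xs):
    f=[xs+30,.0654]; 
    xs=xs
    return np.array([[xs+.030,-.025,.0654],[xs+.030,.025,.0654],[xs+.1108,-.025,.0917],[xs+.1108,.025,.0917],
     [xs,-.055,.046],[xs-.0437,-.027,.0078],[xs-.0437,.027,.0078],[-.1,-.08,.005]])
T=np.array([[332,270],[243,330],[215,112],[132,178],[436,297],[445,437],[360,505],[543,378]])/7.5+[195,120]-.43
S=np.array([[330,298],[215,335],[247,130],[138,172],[438,356],[415,522],[293,562],[540,490]])/7+[195,130]-.43
def proj(n,X):
    p=r.camera_params(n);C=X@p["R"].T+p["t"];return C[:,:2]/C[:,2:]*[p["fx"],p["fy"]]+[p["cx"],p["cy"]]
def W(v,P):
    c,s=np.cos(v[2]),np.sin(v[2]);return P@np.array([[c,-s,0],[s,c,0],[0,0,1]]).T+[v[0],v[1],0]
def res(v):
    X=W(v,pts(v[3]));return np.concatenate([(proj("top",X)-T),(proj("side",X)-S)]).ravel()
if __name__=="__main__":
    best=min((least_squares(res,[.5,.15,y,-.05],loss="soft_l1") for y in np.arange(-3,3.2,.7)),key=lambda o:o.cost)
    v=best.x;print(v,best.cost);print(res(v).reshape(-1,2).round(1).tolist())
    print("button,spot",W(v,np.array([[v[3],-.055,.046],[v[3],0,.022]])))
E
python3 fit.py
```

```text
[ 0.55277059 -0.11927832  0.56616153 -0.05380261] 5.648934239892238
[[0.3, -0.1], [-0.2, 1.0], [-0.3, -0.4], [-1.7, -0.3], [-0.4, 0.2], [0.2, 0.7], [-1.2, 1.4], [-0.1, 0.1], [0.7, -0.1], [0.5, 0.0], [0.3, -0.6], [-0.6, -1.7], [-0.1, 0.3], [0.9, -0.2], [0.4, 0.3], [0.5, -0.4]]
button,spot [[ 0.53686482 -0.19455599  0.046     ]
 [ 0.50736301 -0.14813785  0.022     ]]
```

```bash
python3 - <<'E'
import cv2,numpy as np
from station import r
im=cv2.imread("pics/side0.png");im=(255*(im/255.)**.35).astype('uint8')
a=cv2.resize(im,None,fx=.98,fy=.98)
im=cv2.imread("pics/top0.png");im=(255*(im/255.)**.35).astype('uint8')
cv2.imwrite("pics/e.png",np.hstack([a[:, 200:],cv2.resize(im,None,fx=.98,fy=.98)])[:,:800])
def ray(n,u,z):
    p=r.camera_params(n);d=p["R"].T@[(u[0]-p["cx"])/p["fx"],(u[1]-p["cy"])/p["fy"],1];c=-p["R"].T@p["t"];return (c+d*(z-c[2])/d[2]).round(3)
for n,u,z in [("top",(128,110),0),("top",(290,340),0),("side",(272,160),0),("side",(303,177),0),("side",(355,158),0),("side",(265,78),.25),("side",(305,105),.25),("side",(308,66),.25)]: print(n,u,ray(n,u,z))
E
```

```text
top (128, 110) [0.804 0.218 0.   ]
top (290, 340) [-0.018 -0.235  0.   ]
side (272, 160) [ 0.68  -0.226  0.   ]
side (303, 177) [ 0.617 -0.322 -0.   ]
side (355, 158) [ 0.721 -0.477 -0.   ]
side (265, 78) [ 0.731 -0.193  0.25 ]
side (305, 105) [ 0.617 -0.305  0.25 ]
side (308, 66) [ 0.809 -0.308  0.25 ]
```

View pics/e.png

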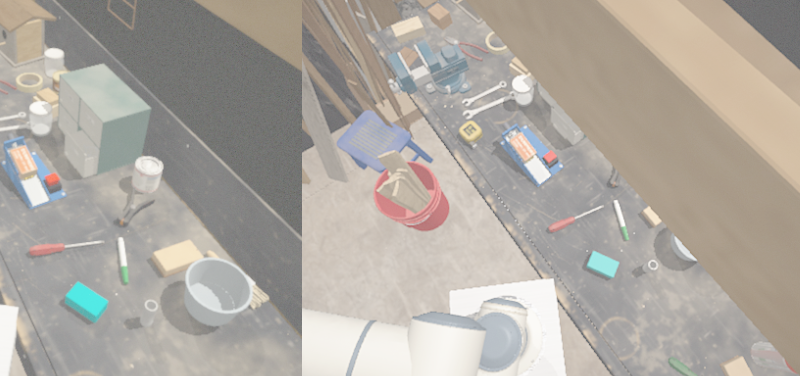

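```bash
python3 - <<'E'
import numpy as np
from station import r
def pl(n,u,v):
    p=r.camera_params(n);d=[p["R"].T@[(q[0]-p["cx"])/p["fx"],(q[1]-p["cy"])/p["fy"],1] for q in(u,v)];c=-p["R"].T@p["t"];m=np.cross(*d);m/=np.linalg.norm(m);return m,m@c
for sv in [((378,0),(510,82))]:
    (a,da),(b,db)=pl("top",(180,0),(505,365)),pl("side",*sv)
    d=np.cross(a,b);print("dir",d/np.linalg.norm(d))
    for y in(-.2,-.4): print(np.linalg.solve([a,b,[0,1,0]],[da,db,y]))
u=np.array([.822,.453,0]);u/=np.linalg.norm(u);n=np.array([u[1],-u[0],0])
for z in(.4,.5,.6,.7,.8):
    # distance along n of the shelf edge at height z at where line crosses
    A=np.array([a,[0,0,1],u]);p=np.linalg.solve(A,[da,z,u@[.52,-.17,0]]);print(z,p.round(3),"n-dist",(n@p).round(3),"tool",n@[.52,-.17,0])
from fit import *
q=W([.55277,-.11928,.56616,-.0538],np.array([[-.0578,-.0275,.2]]))[0]
c,s=np.cos(.56616),np.sin(.56616)
from scipy.spatial.transform import Rotation as Rn
for sg in(1,-1):
    y=sg*np.array([-s,c,0]);z=np.array([0,0,-1.]);x=np.cross(y,z)
    Q=np.roll(Rn.from_matrix(np.c_[x,y,z]).as_quat(),1)
    print(q,Q.tolist(),[r.solve_ik([q[0],q[1],h],Q) for h in(.23,.04)])
E
```

```text
dir [-0.88048219 -0.47057958  0.05749761]
[ 0.20744435 -0.2         0.7846442 ]
[-0.16676746 -0.4         0.80908114]
0.4 [ 0.543 -0.213  0.4  ] n-dist 0.448 tool 0.3998683079597276
0.5 [ 0.521 -0.172  0.5  ] n-dist 0.402 tool 0.3998683079597276
0.6 [ 0.499 -0.132  0.6  ] n-dist 0.356 tool 0.3998683079597276
0.7 [ 0.477 -0.092  0.7  ] n-dist 0.31 tool 0.3998683079597276
0.8 [ 0.455 -0.051  0.8  ] n-dist 0.264 tool 0.3998683079597276
[ 0.51873958 -0.17349273  0.2       ] [0.0, -0.2793143838249995, 0.9601997057844065, 0.0] [array([-3.84954947e-01, -5.21012725e-02,  1.37799630e+00, -4.44089210e-16,
        1.81569763e+00, -2.52191127e+00]), array([-3.84954947e-01, -2.57119555e-03,  1.66774206e+00, -4.44089210e-16,
        1.47642179e+00, -2.52191127e+00])]
[ 0.51873958 -0.17349273  0.2       ] [-0.0, 0.9601997057844065, 0.2793143838249995, 0.0] [array([-3.84954947e-01, -5.21012725e-02,  1.37799630e+00, -4.44089210e-16,
        1.81569763e+00,  6.19681380e-01]), array([-3.84954947e-01, -2.57119555e-03,  1.66774206e+00, -4.44089210e-16,
        1.47642179e+00,  6.19681380e-01])]
```

The brown band is a level shelf edge at about z=0.79, clear of the arm's posture. The cabinet is more than 8 cm from the gripper. Moving to hover over the button and chute.

```bash
cat > h.py <<'E'
import numpy as np,cv2
from station import r
Q=[0,.9601997,.2793144,0]; 
C=np.array([.51874,-.17349])
def shot(n,box,k,f):
    x0,y0,x1,y1=box;cv2.imwrite(f"pics/{f}.png",cv2.resize(r.camera(n)[y0:y1,x0:x1,::-1],None,fx=k,fy=k,interpolation=cv2.INTER_CUBIC))
E
python3 - <<'E'
from h import *
r.goto([*C,.2],Q); r.grip(.042)
r.servo_line([*C,.075],v=.1)
s=r.state();print(s['t'],s['ee_pos'],s['width'],s['ft_force'])
shot("side",(190,110,290,215),5,"s1"); shot("top",(185,100,285,200),5,"t1")
a,b=cv2.imread("pics/s1.png"),cv2.imread("pics/t1.png")
m=np.hstack([a[:500],b]);cv2.imwrite("pics/st1.png",cv2.resize(m,(800,400)))
E
```

```text
4.9833 [ 0.51924435 -0.17369484  0.07598414] 0.04176460831748254 [ 0.22879232 -0.10647195 -0.10789167]
```

View pics/s1.png

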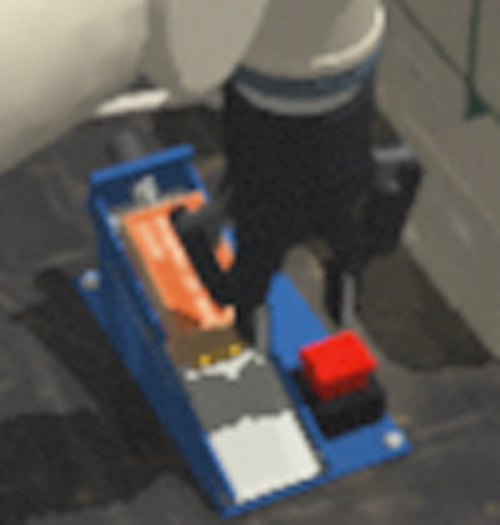

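```bash
python3 - <<'E'
from h import *
from fit import proj
c,s=np.cos(.56616),np.sin(.56616)
for z in(.076,.082,.088):
  for k in(.0285,-.0285):
    X=np.array([[C[0]-s*k+dx*c,C[1]+c*k+dx*s,z] for dx in(-.011,.011)])
    print(z,k,((proj("side",X)-[190,110])*5+2).round().tolist())
E
```

```text
0.076 0.0285 [[256.0, 364.0], [239.0, 338.0]]
0.076 -0.0285 [[352.0, 332.0], [334.0, 307.0]]
0.082 0.0285 [[256.0, 356.0], [239.0, 330.0]]
0.082 -0.0285 [[352.0, 324.0], [334.0, 299.0]]
0.088 0.0285 [[256.0, 348.0], [239.0, 322.0]]
0.088 -0.0285 [[353.0, 316.0], [334.0, 291.0]]
```

```bash
python3 - <<'E'
import cv2
im=cv2.imread("pics/s1.png")[230:420,200:400]
im=(255*(im/255.)**.5).astype('uint8');cv2.imwrite("pics/s1c.png",cv2.resize(im,None,fx=3,fy=3))
E
```

```text
(no output)
```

View pics/s1c.png

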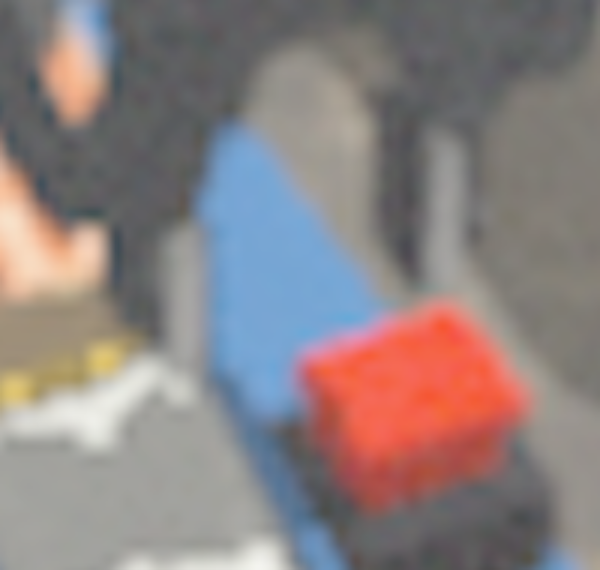

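The tips are where predicted, about 7 mm behind the TCP: one over the chute, one over the button. Next I'll press down.

```bash
python3 - <<'E'
from h import *
def p(l):
    s=r.state();print(l,round(s['t'],2),s['ee_pos'].round(4),s['ft_force'].round(2),s['width'].round(4))
print(r.servo_line([*C,.030],v=.03,contact_N=2.0));p("touch")
z0=r.state()['ee_pos'][2]
print(r.servo_line([*C,z0-.016],v=.03,contact_N=14));p("press")
r.dwell(.5);p("hold")
shot("side",(190,110,290,215),5,"s2"); shot("top",(185,100,285,200),5,"t2")
E
```

```text
TrueTraceback (most recent call last):
  File "<stdin>", line 4, in <module>
  File "<stdin>", line 3, in p
AttributeError: 'float' object has no attribute 'round'
```

```bash
python3 - <<'E'
from h import *
def p(l):
    s=r.state();print(l,round(s['t'],2),np.round(s['ee_pos'],4),np.round(s['ft_force'],2),s['width'])
p("touch")
z0=r.state()['ee_pos'][2]
if .03<z0<.052:
    print(r.servo_line([*C,z0-.016],v=.03,contact_N=14));p("press")
    r.dwell(.4);p("hold")
shot("side",(190,110,290,215),5,"s2"); shot("top",(185,100,285,200),5,"t2")
E
```

```text
touch 6.13 [ 0.5183 -0.1733  0.0403] [ 0.81 -0.3   0.74] 0.04195236615930392
True
press 6.53 [ 0.5184 -0.1737  0.0325] [-0.63  0.34  3.85] 0.04200372176555565
hold 6.92 [ 0.5184 -0.1737  0.0324] [-1.52  1.07  6.55] 0.04216109428451342
```

View pics/s2.png

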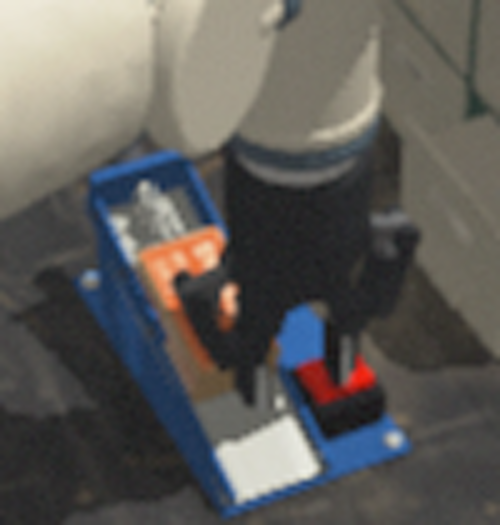

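The carton popped out and is resting on the finger, and its impact stopped the press early. I'll now press the rest of the way to the bottom.

```bash
python3 - <<'E'
from h import *
def p(l):
    s=r.state();print(l,round(s['t'],2),np.round(s['ee_pos'],4),np.round(s['ft_force'],2),s['width'])
for i in range(5):
    z=r.state()['ee_pos'][2]; hit=r.servo_line([*C,.0325-.003*(i+1)],v=.02,contact_N=12); r.dwell(.15); p(hit)
    if r.state()['ft_force'][2]>13: break
r.dwell(.3);p("hold")
shot("side",(190,110,290,215),5,"s3"); shot("top",(185,100,285,200),5,"t3")
cv2.imwrite("pics/st3.png",np.hstack([cv2.resize(cv2.imread(f"pics/{k}3.png")[:500],(400,400)) for k in"st"]))
E
```

```text
True 7.38 [ 0.5185 -0.1738  0.0324] [-2.9   1.82  5.38] 0.042002466925310865
True 7.74 [ 0.5186 -0.1738  0.0325] [-1.8  -0.33  4.93] 0.041884742665580496
True 8.13 [ 0.5186 -0.1738  0.0324] [-1.83  0.79  5.52] 0.0422847018051122
True 8.55 [ 0.5186 -0.1738  0.0324] [-2.1   1.66  5.92] 0.04166439135384632
True 8.99 [ 0.5186 -0.1739  0.0324] [-2.18  0.83  4.75] 0.04203523611986386
hold 9.29 [ 0.5186 -0.1738  0.0324] [-1.24  0.91  5.02] 0.042142941553383335
```

View pics/st3.png

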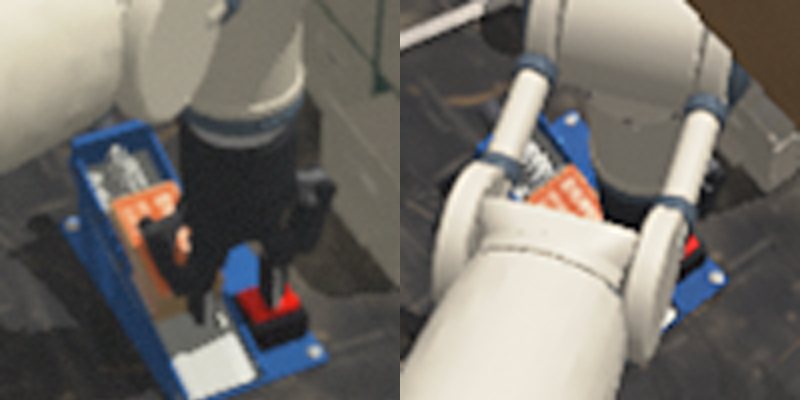

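```bash
python3 - <<'E'
from h import *
from fit import proj,W
for f in("s1","s2","s3"):
    h=cv2.cvtColor(cv2.imread(f"pics/{f}.png"),cv2.COLOR_BGR2HSV)
    m=((h[...,0]<6)|(h[...,0]>174))&(h[...,1]>200)&(h[...,2]>70);m[:,:285]=0
    y,x=np.nonzero(m);print(f,"bbox",x.min(),x.max(),y.min(),y.max(),"right corner y",y[x>=x.max()-2].mean(),"left corner y",y[x<=x.min()+2].mean(),[(k,int(y[x==k].max())) for k in(320,350,365)])
v=[.55277,-.11928,.56616,-.0538]
for z in(.046,.038,.034):
    P=W(v,np.array([[v[3]+a,-.055+b,z] for a,b in((.015,-.018),(.015,.018),(-.015,.018),(-.015,-.018))]))
    print(z,((proj("side",P)-[190,110])*5+2).round().tolist())
a,b=[cv2.imread(f"pics/{k}.png")[300:450,270:400] for k in("s1","s3")]
cv2.imwrite("pics/b.png",cv2.resize(np.hstack([a,b]),None,fx=3,fy=3))
E
```

```text
s1 bbox 303 372 334 396 right corner y 363.8695652173913 left corner y 354.4 [(320, 391), (350, 386), (365, 372)]
s2 bbox 298 372 362 399 right corner y 379.375 left corner y 373.125 [(320, 398), (350, 391), (365, 387)]
s3 bbox 300 372 362 399 right corner y 378.8888888888889 left corner y 373.9 [(320, 399), (350, 392), (365, 386)]
0.046 [[354.0, 329.0], [296.0, 349.0], [320.0, 383.0], [379.0, 363.0]]
0.038 [[354.0, 340.0], [296.0, 359.0], [320.0, 393.0], [378.0, 374.0]]
0.034 [[353.0, 345.0], [296.0, 364.0], [319.0, 399.0], [378.0, 379.0]]
```

View pics/b.png

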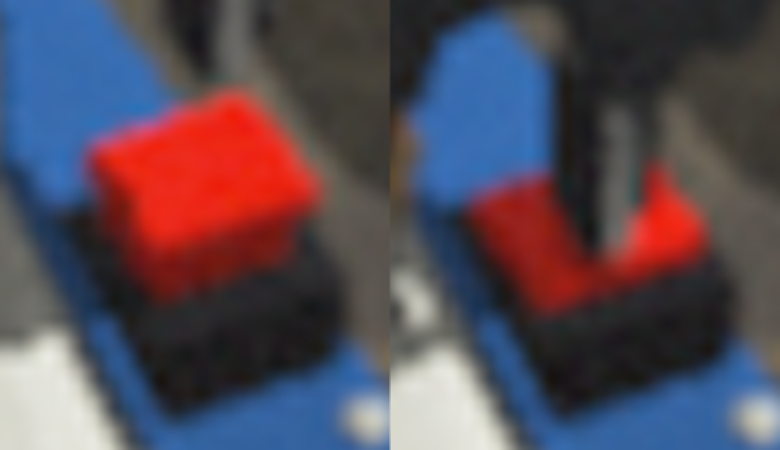

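The button corners dropped about 15 px, which is 12 mm, so it is fully down against its stop. I'll add a little preload in small steps and check how far the carton travelled.

```bash
python3 - <<'E'
from h import *
from fit import proj,W,c18,s18
x,y=r.state()['ee_pos'][:2]
for i in range(6):
    r.servo_line([*C,.0322-.0005*i],v=.02); r.dwell(.15)
    s=r.state();print(round(s['t'],2),np.round(s['ee_pos'],4),np.round(s['ft_force'],1))
    if s['ft_force'][2]>9: break
r.dwell(1);s=r.state();print(s['t'],np.round(s['ft_force'],1))
shot("side",(190,110,290,215),5,"s4")
v=[.55277,-.11928,.56616,-.0538]
for d in(0,.01,.02,.025,.03,.04):
    P=W(v,np.array([[v[3]+a-d*c18,b,z-d*s18] for a,b,z in((.1108,.025,.0917),(.1108,-.025,.0917),(.03,.025,.0654))]))
    print(d,((proj("side",P)-[190,110])*5+2).round().tolist())
E
```

```text
9.79 [ 0.5186 -0.1738  0.0324] [-2.9 -1.2  5.3]
10.19 [ 0.5186 -0.1738  0.0323] [-3.1 -0.5  7.7]
10.59 [ 0.5187 -0.1739  0.0323] [-5.3  0.2 10. ]
11.5917 [-5.2  0.1 10.1]
0 [[120.0, 214.0], [203.0, 190.0], [181.0, 339.0]]
0.01 [[127.0, 229.0], [210.0, 204.0], [188.0, 354.0]]
0.02 [[134.0, 243.0], [217.0, 218.0], [196.0, 370.0]]
0.025 [[138.0, 251.0], [220.0, 225.0], [199.0, 377.0]]
0.03 [[141.0, 258.0], [224.0, 232.0], [203.0, 385.0]]
0.04 [[149.0, 272.0], [231.0, 247.0], [210.0, 400.0]]
```

View pics/s4.png

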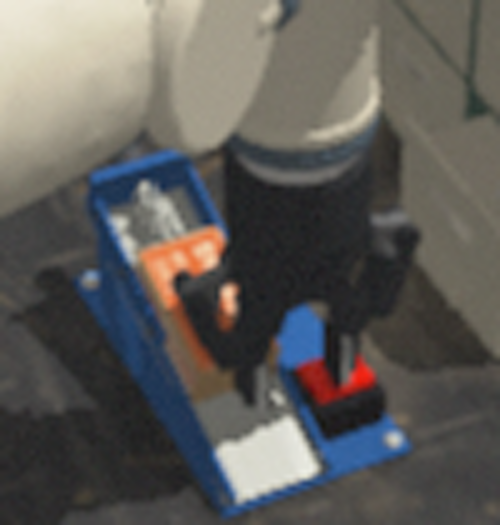

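The carton's rear corners are at crop (138,250) and (220,227), which means it moved 25 mm. It is steady against the finger, and the button is held down with about 10 N.

```bash
python3 -c "
from station import r
print(r.hand_in())"
```

```text
the job is handed in; nothing more can be done
None
```

I handed the job in with one finger holding the button fully down at about 10 N and the other stopping the carton in the chute, about 25 mm past its catch by the camera, at about 11.6 s of the 32 s allowed; no verdict came back.

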